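# Pin the tin press shut and keep it pressed

## Task

Close the hinged upper half of the clamshell press on the sample tin that lies in it, then take the long pin from the wooden stand and push it down through the holes at the front of both halves until its collar sits flush on the upper half. Finish while still holding the pin by its grip and pressing it firmly down (about 10 N), so that the halves stay pressed shut; do not let go at the end. Leave the short pin, the jar, the timer, the brass weight and the bowl where they are.

Things in the scene. Friction and masses are not known exactly. Their poses are not given: they have to be found in the camera images.
- press: Clamshell press, fixed to the bench. Lower half: aluminium block 120 mm wide (y), 38 mm high, from 75 mm in front (-x) to 60 mm behind the origin, on a dark 165 x 150 x 8 mm foot plate; a round tin lies in its pocket. Origin: on the bench under the tin's centre; x points from the front (pin hole) to the hinge at the back, z up.
- press_lid (a joint): Hinge of the upper half, rad: 0 = fully closed (level), grows as it is raised, stop at 1.5; starts raised. Stiff friction hinge (0.35 N m): it stays where it is left and needs about 2 to 5 N near its front to close. Pushed shut on its outer face (the one that is up when closed).
- press_hinge (a point): Middle of the hinge axis, 38 mm above the bench and 70 mm behind the press's origin; the axis runs along the press's y. Axes as the press.
- lid_front (a point): Middle of the upper half's front edge, on the outer face, 145 mm from the hinge axis; moves with it. The upper half is a grey plastic plate 12 mm thick, 120 mm wide, its underside in the plane of the hinge axis; a 36 mm wide lip reaches 12 mm further. Its pin hole is centred 18 mm from the front edge.
- press_hole (a point): Where the pin goes: centre of the mouth of the upper half's hole when closed, 50 mm above the bench, 57 mm in front of the press's origin. Hole upright, 15 mm wide: 12 mm through the upper half and 30 mm on into the lower, small chamfers. Fixed to the lower half, so true for the upper half only when closed. Axes as the press.
- long_pin: The pin to use: steel, about 100 g, the taller of two upright in the stand (foot 6 mm above the bench, 18 mm of bright shaft showing). Round; origin at its foot, z up along it: shaft 12 mm thick, 40 mm long, nose tapered to 7 mm over the last 6 mm; collar 28 mm wide, 5 mm thick; dark round grip 18 mm thick, 45 mm long, its top 90 mm above the foot.
- pin_shoulder (a point): On the long pin's axis, at the underside of its collar, 40 mm above its foot; meets point press_hole when the pin is home.
- short_pin: Bystander: a pin like the long one but with a shaft of 16 mm, its collar sitting right on the stand. Origin at its foot, top of its grip 66 mm above. Leave it.
- pin_stand: Wooden block 50 x 120 x 28 mm, fixed, with two pin holes 13.5 mm wide and 22 mm deep in its top, at y = +35 and -35 mm. Origin: centre of its underside.
- jar: Bystander: jar with a light screw cap, 54 mm wide, 92 mm high; origin at its underside.
- timer: Bystander: small light kitchen-type timer 60 x 60 x 18 mm; origin at its underside.
- brass_weight: Bystander: brass calibration weight, 26 mm wide, 42 mm high; origin at its underside.
- bowl: Bystander: empty bowl, 103 mm wide, 45 mm high; origin at its underside.
Mind the look-alikes: they are no part of the job. There is more than one size of the press; the one meant has the size given above.

How it is judged (in metres and radians):
On the way, in this order (a step that is already met when the one before it is completed fails the run):
1. the upper half is closed (value of joint press_lid below 0.035 rad), for 0.2 s.
2. the long pin is in the fingers, clear of the stand (height (world z) of long_pin above 0.035 m and contact force between the fingers and long_pin above 1 N), for 0.1 s.
3. the long pin is home through both halves (value of joint press_lid below 0.035 rad and horizontal distance between pin_shoulder and press_hole below 0.004 m and z of pin_shoulder in the frame of press_hole below 0.003 m and angle between long_pin's own z axis and vertical below 0.1 rad), for 0.1 s.
At the end, for the whole second after the job is handed in: Upper half closed (joint below 0.035 rad); long pin upright (0.1 rad) in the hole, collar within 3 mm of the upper half and 4 mm of the hole's centre sideways; fingers hold the pin (over 2 N) and it presses on the press with over 4 N, through the last second (all of step 3 and contact force between long_pin and press above 4 N and contact force between the fingers and long_pin above 2 N); the arm keeps its last pose, push and grip.
It fails at once if a bystander (short_pin) was moved more than 30 mm (distance of short_pin from where it was at the start of the episode above 0.03 m).
It fails at once if a bystander (jar) was moved more than 30 mm (distance of jar from where it was at the start of the episode above 0.03 m).
It fails at once if a bystander (timer) was moved more than 30 mm (distance of timer from where it was at the start of the episode above 0.03 m).
It fails at once if a bystander (brass_weight) was moved more than 30 mm (distance of brass_weight from where it was at the start of the episode above 0.03 m).
It fails at once if a bystander (bowl) was moved more than 30 mm (distance of bowl from where it was at the start of the episode above 0.03 m).
It also fails if it takes over 51 s, if anything falls off the work surface, if the arm or the gripper's body presses on something with over 40 N, if the wrist force passes 120 N, or if a joint passes its speed limit or range.

## Robot

A 6-joint arm with a two-finger parallel gripper is mounted at the origin on a cart in front of the work surface, level with it; the furniture and walls round the work are solid. World frame = base frame: x ahead of the robot, y to its left, z up, the work surface at z = 0. Lengths are in mm, angles in rad, forces in N, time in s.
With the tool pointing down it reaches from about 275 to 1000 mm from the base axis. Payload 8.4 kg.
Tool frame: the origin (TCP) lies between the finger pads; the fingertips stand r.nose_length ahead of it and the grasp point (between the pads) lies 8 mm behind it (r.nose_length is the distance from the TCP to the fingertips, in mm); y points along the fingers, x is the direction in which the jaws open and shut, and the axes are right-handed (so a half turn about y gives the same grasp; the last joint's range is limited). The gripper opens to 85 mm and grips with 20 to 120 N. Pads are 22 mm wide; open, the fingers measure 114 mm over their backs; the gripper's body (76 mm by 85 mm) begins 54 mm behind the grasp point. The pads swing forward as they close: fully open they stand 13 mm farther back than shut.
Start: joints at [1.199, 0.353, 1.633, -0, 1.155, -0.002], TCP at [225.892, 582.753, 212.581] pointing down, gripper open.
Joint ranges: [-2.63, 2.63], [-0.92, 2.1], [0.06, 2.66], [-1.3, 4.44], [0, 2.69], [-3.02, 3.02]. Speed limits (rad/s): [2.22, 2.22, 2.79, 3.14, 3.14, 3.14].

## Interface

Orientations are given as [roll, pitch, yaw] about the fixed x, y, z axes, in that order (R = Rz(yaw) Ry(pitch) Rx(roll)).
In Python, from rig import r, cams, order gives the robot as it stands. The module is installed in compiled form; this text tells all that it offers.
- The arm moves only by the shell command python3 -m crank 'ROWS' [FORCE]. ROWS is JSON, a list of rows, each a list of 7 numbers: the turn, a rotation vector about the tool's x, y, z in degrees, then the shift along the tool's x, y, z in cm, then the opening, from -1 (shut) to 1 (fully open). A call has exactly 10 rows; each row shifts and turns the pose as measured when the row begins, along the tool's axes as they then stand; what a row does not reach is not made up. A row lasts 1/12 s, in which the tool goes at most 41.7 mm and 7.16 degrees, less where a joint would pass 70% of its speed; a pose out of reach is approached as far as the arm can. A call with a gripper value outside its range is refused whole. The fingers move at their own pace and stop on an object; FORCE is the grip in N (left out, the last holds). Time passes only in rows, so rows that do not move let the fingers close, or fill a call up. It gives the time, the measured TCP pose, the force and the opening at its end, in the units of the state.
- r.sense(): the state, without advancing time (a new reading comes with each control period).
- cams.grab_frame(name): name is "scene" or "top" or "wrist"; returns the picture (400x640x3 uint8, blue, green, red); there is no depth.
- cams.camera_info(name): a dict with "intrinsics" (3x3 intrinsics, pixels), "k1" (the pictures are not rectified: a ray, as slopes to the right and down, at radius r is drawn at 1 + k1 r^2 times it, then the intrinsics apply), "view" (4x4, takes a point from world to camera coordinates); the wrist camera has in their place "hand_eye" (4x4, takes a point from camera to tool coordinates, whose origin is the TCP and whose axes are the tool frame's). Camera axes: x right, y up, looking along -z (the intrinsics and any distortion apply to the point x, -y, -z); pixel columns grow to the right and rows downward; lengths in mm; the calibration is good to about 2 mm. A picture is of the moment at which its call begins: read the wrist's pose just before it. camera_info takes no time and is no camera call.
- order.sign_off(): hands the job in, once; it reports no verdict.
The state is a dict: "clock": time; "qpos": joint angles; "qvel": joint speeds; "joint_efforts": joint torques, N m; "eef_pos": TCP position; "tcp_rot": TCP orientation; "contact_force": force on the tool from outside, world axes, zero at the start; "wrist_torque": the same for the moment, N m; "opening": opening from 0.0 (shut) to 1.0 (fully open).
Only numpy, scipy, OpenCV 4.12 (cv2) and the standard library are available. Lean on these libraries where they do the work, as an engineer would, in place of code of your own. Each camera call takes 0.05 s, during which the arm holds its last target.

## Working session

There is one attempt and no reset: what is moved stays moved. The work goes in short steps, Python scripts to look and compute and a shell command to move; the robot and the scene stay as the last step left them, time stands still between calls to the robot, and variables do not carry over. Pictures are saved under pics/ and viewed, and the job is handed in when it is done.

```bash
mkdir -p pics; ls; python3 - <<'E'
from rig import r,cams,order
import cv2,json
print(r.sense(), r.nose_length)
for n in ["scene","top","wrist"]:
    print(n,cams.camera_info(n))
    cv2.imwrite(f"pics/{n}0.png",cams.grab_frame(n))
E
```

```text
pics
{'clock': 0.0, 'qpos': array([ 1.19861651e+00,  3.53593837e-01,  1.63415721e+00, -1.77036340e-05,
        1.15525169e+00, -2.39563362e-03]), 'qvel': array([ 0.00026673,  0.00056115,  0.00109505,  0.00031168,  0.00151453,
       -0.00053746]), 'joint_efforts': array([ 1.92904699e-03, -6.05241823e+01, -3.42075169e+01,  8.11883228e-05,
        9.51086171e-03,  2.27425426e-05]), 'eef_pos': array([225.69383985, 582.25794798, 211.88576994]), 'tcp_rot': array([-1.57080914e+00,  1.41011917e-03,  1.20101930e+00]), 'contact_force': array([ 0.04236254,  0.34252699, -0.39742159]), 'wrist_torque': array([ 0.02484838,  0.03297324, -0.01147101]), 'opening': 1.0021440371940957} 11.0
scene {'intrinsics': array([[447.71531782,   0.        , 320.5517963 ],
       [  0.        , 447.71531782, 206.79399093],
       [  0.        ,   0.        ,   1.        ]]), 'k1': -0.09548473658032249, 'view': array([[ 7.23131098e-01, -6.90662290e-01,  8.18631667e-03,
        -3.69820583e+02],
       [ 4.04093806e-01,  4.32643311e-01,  8.05932976e-01,
        -3.01755942e+02],
       [-5.60169270e-01, -5.79487158e
[... 544 characters left out ...]
5646877e-02,  9.87403838e-01,
        -1.45418426e+03],
       [ 0.00000000e+00,  0.00000000e+00,  0.00000000e+00,
         1.00000000e+00]])}
wrist {'intrinsics': array([[358.70886106,   0.        , 324.406603  ],
       [  0.        , 358.70886106, 199.16055337],
       [  0.        ,   0.        ,   1.        ]]), 'k1': -0.07031575807558012, 'hand_eye': array([[ 9.99999905e-01, -2.45624103e-04, -3.59103709e-04,
        -8.81683484e-01],
       [-2.67962974e-04,  3.02542342e-01, -9.53135908e-01,
        -1.62033676e+02],
       [ 3.42757230e-04,  9.53135914e-01,  3.02542247e-01,
         7.67717697e+01],
       [ 0.00000000e+00,  0.00000000e+00,  0.00000000e+00,
         1.00000000e+00]])}
```

View pics/scene0.png

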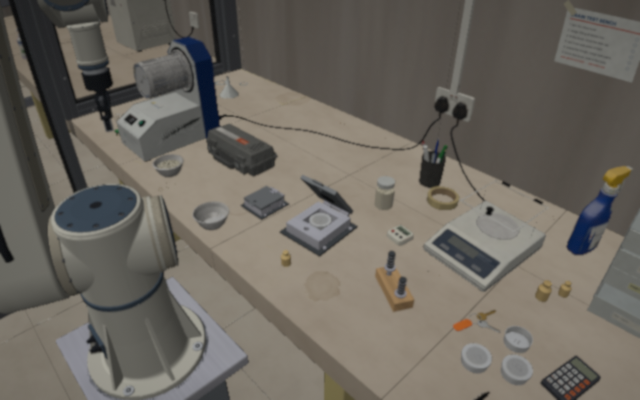

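View pics/top0.png

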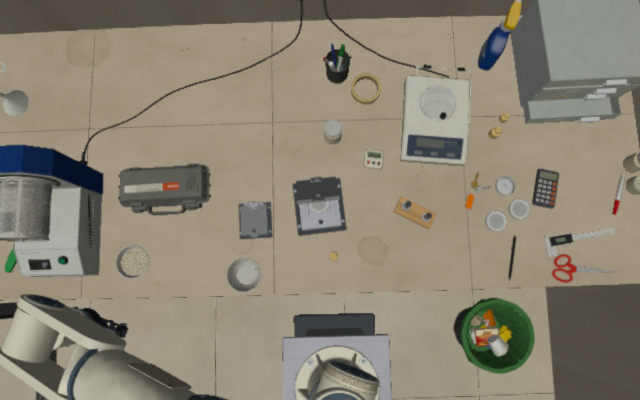

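View pics/wrist0.png

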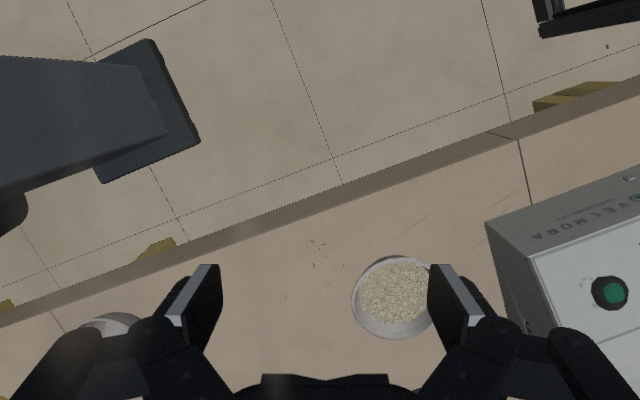

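```bash
cat > h.py <<'E'
import numpy as np,cv2
from rig import r,cams
from scipy.spatial.transform import Rotation as Ro
def tool():
    s=r.sense(); T=np.eye(4); T[:3,:3]=Ro.from_euler('xyz',s['tcp_rot']).as_matrix(); T[:3,3]=s['eef_pos']; return T
def w2c(n,T=None):
    i=cams.camera_info(n)
    if 'view' in i: return i,i['view']
    return i,np.linalg.inv(T@i['hand_eye'])
def proj(n,P,T=None):
    i,V=w2c(n,T); P=np.atleast_2d(P).astype(float); c=P@V[:3,:3].T+V[:3,3]
    x=c[:,0]/-c[:,2]; y=-c[:,1]/-c[:,2]; q=1+i['k1']*(x*x+y*y); K=i['intrinsics']
    return np.c_[K[0,0]*x*q+K[0,2],K[1,1]*y*q+K[1,2]]
def ray(n,uv,T=None):
    i,V=w2c(n,T); K=i['intrinsics']
    xy=cv2.undistortPoints(np.array([[uv]],float),K,np.array([i['k1'],0,0,0,0.]))[0,0]
    d=V[:3,:3].T@np.array([xy[0],-xy[1],-1]); return -V[:3,:3].T@V[:3,3],d/np.linalg.norm(d)
def atz(n,uv,z,T=None):
    o,d=ray(n,uv,T); return o+d*(z-o[2])/d[2]
def tri(obs):
    A=np.zeros((3,3));b=np.zeros(3);rs=[]
    for n,uv,T in obs:
        o,d=ray(n,uv,T);M=np.eye(3)-np.outer(d,d);A+=M;b+=M@o;rs.append((o,d))
    p=np.linalg.solve(A,b); return p,[np.linalg.norm((np.eye(3)-np.outer(d,d))@(p-o)) for o,d in rs]
def crop(img,x,y,w,h,s,fn):
    c=cv2.resize(img[y:y+h,x:x+w],None,fx=s,fy=s,interpolation=cv2.INTER_CUBIC); cv2.imwrite(fn,c)
E
python3 - <<'E'
from h import *
a=cv2.imread('pics/top0.png'); crop(a,230,140,220,150,3.6,'pics/t1.png')
a=cv2.imread('pics/scene0.png'); crop(a,240,150,200,150,4,'pics/s1.png')
E
```

```text
(no output)
```

View pics/t1.png

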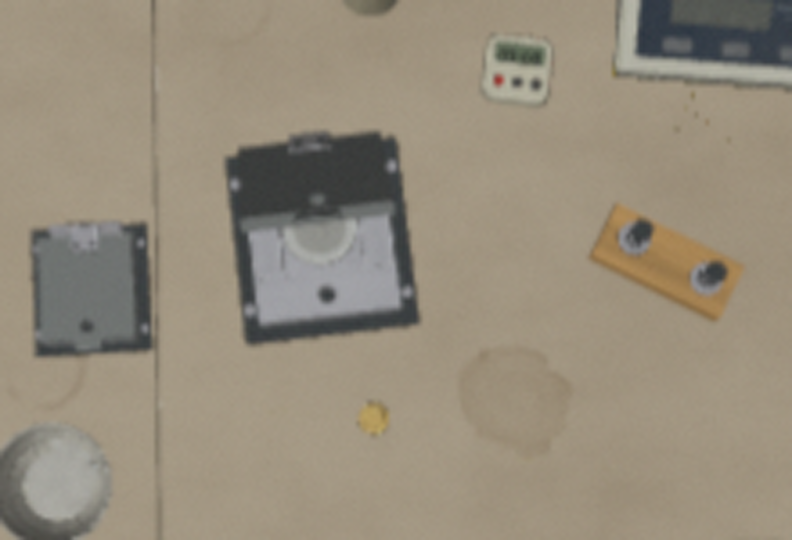

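View pics/s1.png

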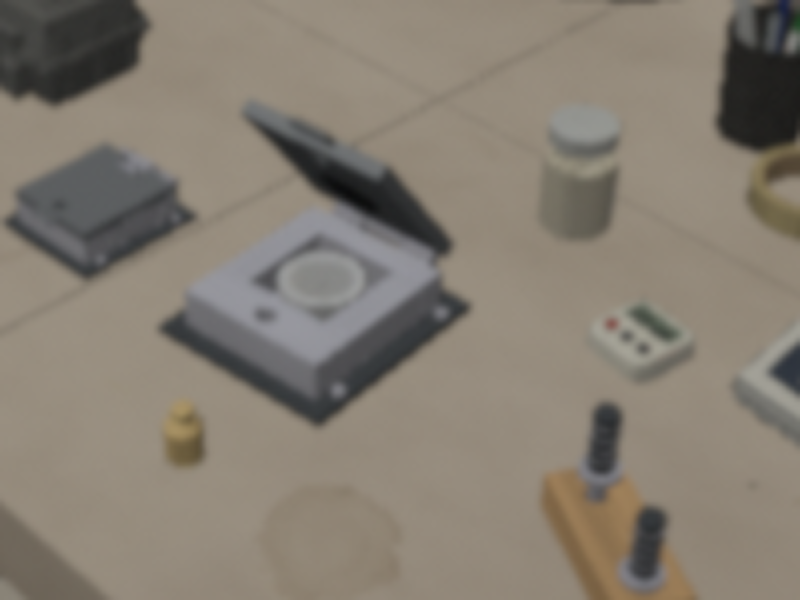

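```bash
python3 - <<'E'
from h import *
t=lambda x,y:(230+(x+.5)/3.6-.5,140+(y+.5)/3.6-.5)
s=lambda x,y:(240+(x+.5)/4-.5,150+(y+.5)/4-.5)
print('cam',ray('top',(320,200))[0],ray('scene',(320,200))[0])
print('hole',tri([('top',t(327,294),0),('scene',s(264,313),0)]))
print('hole z38',atz('top',t(327,294),38),atz('scene',s(264,313),38))
for n,p in dict(fl=(187,290),fr=(318,362),br=(440,272)).items(): print(n,atz('scene',s(*p),38))
print('plate',[atz('scene',s(*p),8) for p in [(162,326),(318,420),(468,305)]],[atz('top',t(*p),8) for p in [(245,343),(419,322)]])
# pins
print('long top',tri([('top',t(641,228),0),('scene',s(606,408),0)]))
print('long collar',tri([('top',t(631,240),0),('scene',s(599,470),0)]))
print('short top',tri([('top',t(715,268),0),('scene',s(651,514),0)]))
print('short collar',tri([('top',t(708,280),0),('scene',s(641,575),0)]))
print('stand corners z28',[atz('top',t(*p),28) for p in [(614,205),(743,267),(590,255),(717,320)]])
print('bowl,brass,timer,jar',[atz('top',t(*p),z) for p,z in [((55,480),20),((373,415),40),((518,68),18),((370,0),50)]])
print('lidfront corners',tri([('top',t(240,225),0),('scene',s(247,105),0)]),tri([('top',t(390,210),0),('scene',s(385,170),0)]))
E
```

```text
cam [ 309.2294053    11.77831605 1522.29099778] [-134.83408245 -667.14647243  800.16333629]
hole (array([490.58244055,  37.2082254 ,  37.74486958]), [np.float64(0.10722058950740336), np.float64(0.10722058950752214)])
hole z38 [490.46553472  37.26887271  38.        ] [490.46531264  36.91586846  38.        ]
fl [468.66808917  91.6111323   38.        ]
fr [482.09517202 -24.85188789  38.        ]
br [610.41763687 -13.24402991  38.        ]
plate [array([453.5874909 , 102.42359919,   8.        ]), array([466.3154434 , -41.72996545,   8.        ]), array([626.40920605, -27.32629317,   8.        ])] [array([454.14939603, 108.67713073,   8.        ]), array([467.86693308, -39.90370576,   8.        ])]
long top (array([ 529.99981984, -219.15437842,   95.46798373]), [np.float64(0.354759984824053), np.float64(0.3547599848239359)])
long collar (array([ 528.87947015, -219.36396347,   45.73621089]), [np.float64(1.8502883481254386), np.float64(1.8502883481254535)])
short top (array([ 498.12080452, -280.97868991,   75.17024079]), [np.float64(0.11621040220271213), np.float64(0.11621040220278543)])
short collar (array([ 494.05428046, -283.64841215,   30.03889862]), [np.float64(0.18419396012433423), np.float64(0.18419396012425213)])
stand corners z28 [array([ 560.5789111 , -207.96995805,   28.        ]), array([ 504.34217992, -314.140558  ,   28.        ]), array([ 518.37209665, -185.50337978,   28.        ]), array([ 460.12419549, -289.48950905,   28.        ])]
bowl,brass,timer,jar [array([342.35820481, 269.44068494,  20.        ]), array([388.3613937 ,   1.83178724,  40.        ]), array([ 684.84475581, -132.73857242,   18.        ]), array([740.27959382,  -6.21755759,  50.        ])]
lidfront corners (array([532.88512664, 100.58843972, 155.95958396]), [np.float64(1.2362562521045113), np.float64(1.2362562521045704)]) (array([542.45713561, -17.39310951, 157.43857469]), [np.float64(3.180012463827201), np.float64(3.1800124638270177)])
```

```bash
cat > plan.py <<'E'
import sys
from h import *
# plan.py x y z yaw nrows : rows to reach, straight line & even turn
x,y,z,yw=map(float,sys.argv[1:5]);n=int(sys.argv[5])
T=tool();R0=T[:3,:3];y0=r.sense()['tcp_rot'][2]
Rt=Ro.from_euler('xyz',[-np.pi/2,0,yw]).as_matrix()
rv=Ro.from_matrix(R0.T@Rt).as_rotvec()
d=(np.array([x,y,z])-T[:3,3])/n
print('turn/row',np.degrees(rv/n).round(2))
for k in range(n):
    R=R0@Ro.from_rotvec(rv*k/n).as_matrix(); print((R.T@d/10).round(2))
E
python3 plan.py 557 43 235 -0.485 20
```

```text
turn/row [ 0.    4.83 -0.  ]
[-1.92 -0.11 -2.52]
[-1.7  -0.11 -2.67]
[-1.47 -0.11 -2.8 ]
[-1.22 -0.11 -2.92]
[-0.97 -0.11 -3.01]
[-0.72 -0.11 -3.08]
[-0.46 -0.11 -3.13]
[-0.19 -0.11 -3.16]
[ 0.08 -0.11 -3.16]
[ 0.34 -0.11 -3.15]
[ 0.61 -0.11 -3.11]
[ 0.87 -0.11 -3.04]
[ 1.12 -0.11 -2.96]
[ 1.36 -0.11 -2.86]
[ 1.6  -0.11 -2.73]
[ 1.82 -0.11 -2.59]
[ 2.04 -0.12 -2.42]
[ 2.23 -0.12 -2.24]
[ 2.41 -0.12 -2.05]
[ 2.58 -0.12 -1.84]
```

```bash
python3 -m crank '[[0,4.8,0,-1.92,-0.3,-2.52,-1],[0,4.8,0,-1.7,-0.3,-2.67,-1],[0,4.8,0,-1.47,-0.3,-2.8,-1],[0,4.8,0,-1.22,-0.3,-2.92,-1],[0,4.8,0,-0.97,-0.3,-3.0,-1],[0,4.8,0,-0.72,-0.1,-3.08,-1],[0,4.8,0,-0.46,-0.1,-3.13,-1],[0,4.8,0,-0.19,-0.1,-3.16,-1],[0,4.8,0,0.08,-0.1,-3.16,-1],[0,4.8,0,0.34,-0.1,-3.15,-1]]'; python3 plan.py 557 43 235 -0.485 13
```

```text
clock: 0.98
eef_pos: [390.3, 303.6, 229.8]
tcp_rot: [-1.572, 0.003, 0.335]
contact_force: [0.7, 0.3, -0.2]
opening: -0.001
turn/row [ 0.01  3.61 -0.01]
[ 0.55 -0.04 -2.31]
[ 0.7  -0.04 -2.28]
[ 0.84 -0.04 -2.23]
[ 0.98 -0.04 -2.17]
[ 1.11 -0.04 -2.1 ]
[ 1.24 -0.04 -2.03]
[ 1.37 -0.04 -1.95]
[ 1.49 -0.04 -1.86]
[ 1.6  -0.04 -1.76]
[ 1.71 -0.04 -1.65]
[ 1.81 -0.04 -1.54]
[ 1.9  -0.04 -1.43]
[ 1.99 -0.04 -1.3 ]
```

```bash
python3 -m crank '[[0,4.7,0,0.72,0,-3.0,-1],[0,4.7,0,0.96,0,-2.94,-1],[0,4.7,0,1.2,0,-2.85,-1],[0,4.7,0,1.43,0,-2.75,-1],[0,4.7,0,1.64,0,-2.62,-1],[0,4.7,0,1.85,0,-2.48,-1],[0,4.7,0,2.05,0,-2.32,-1],[0,4.7,0,2.24,0,-2.14,-1],[0,4.7,0,2.4,0,-1.95,-1],[0,4.7,0,2.55,0,-1.75,-1]]'; python3 - <<'E'
from h import *
T=tool();print(T.round(3));cv2.imwrite('pics/w1.png',cams.grab_frame('wrist'))
E
python3 plan.py 557 43 185 -0.485 4
```

```text
clock: 1.82
eef_pos: [556.1, 24.0, 229.6]
tcp_rot: [-1.574, 0.002, -0.528]
contact_force: [0.2, 1.1, 0.6]
opening: -0.001
[[ 8.64000e-01 -4.00000e-03  5.04000e-01  5.56132e+02]
 [-5.04000e-01 -2.00000e-03  8.64000e-01  2.40050e+01]
 [-2.00000e-03 -1.00000e+00 -4.00000e-03  2.29606e+02]
 [ 0.00000e+00  0.00000e+00  0.00000e+00  1.00000e+00]]
turn/row [ 0.07 -0.72  0.02]
[-0.34  1.12  0.48]
[-0.33  1.12  0.48]
[-0.33  1.12  0.49]
[-0.32  1.12  0.49]
```

View pics/w1.png

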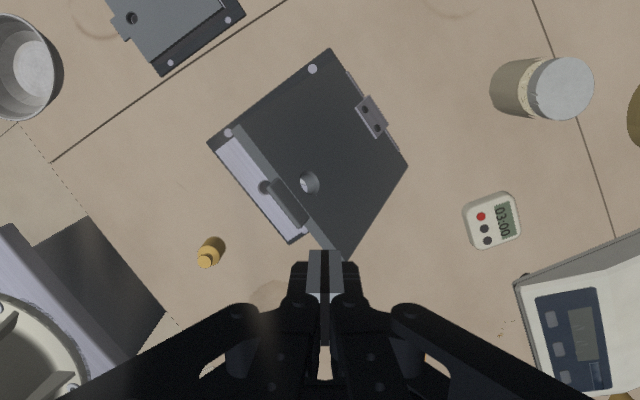

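```bash
python3 -m crank '[[0,0,0,-0.34,1.12,0.5,-1],[0,0,0,-0.34,1.12,0.5,-1],[0,0,0,-0.34,1.12,0.5,-1],[0,0,0,-0.34,1.12,0.5,-1],[0,0,0,0,0.5,0,-1],[0,0,0,0,0.5,0,-1],[0,0,0,0,0.5,0,-1],[0,0,0,0,0.5,0,-1],[0,0,0,0,0.5,0,-1],[0,0,0,0,0.5,0,-1]]'; python3 plan.py 541 41 100 -0.5 8
```

```text
clock: 2.7
eef_pos: [554.1, 47.7, 145.9]
tcp_rot: [-1.577, 0.002, -0.532]
contact_force: [0.5, -0.1, -0.1]
opening: -0.0
turn/row [ 0.04 -0.23 -0.02]
[-0.1   0.58 -0.15]
[-0.1   0.57 -0.15]
[-0.1   0.57 -0.15]
[-0.1   0.57 -0.15]
[-0.1   0.57 -0.15]
[-0.1   0.57 -0.15]
[-0.1   0.57 -0.15]
[-0.1   0.57 -0.15]
```

```bash
python3 - <<'E'
from h import *
cv2.imwrite('pics/w2.png',cams.grab_frame('wrist'))
a=cams.grab_frame('scene');crop(a,240,100,200,150,4,'pics/s2.png')
print(r.sense()['contact_force'])
E
```

```text
[-0.51271873 -0.85718202 -0.23919792]
```

View pics/w2.png

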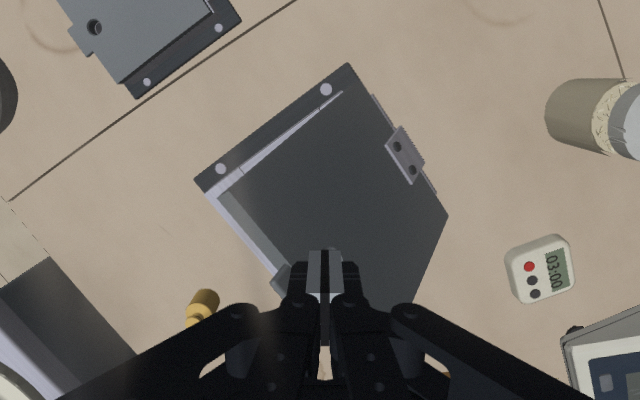

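View pics/s2.png

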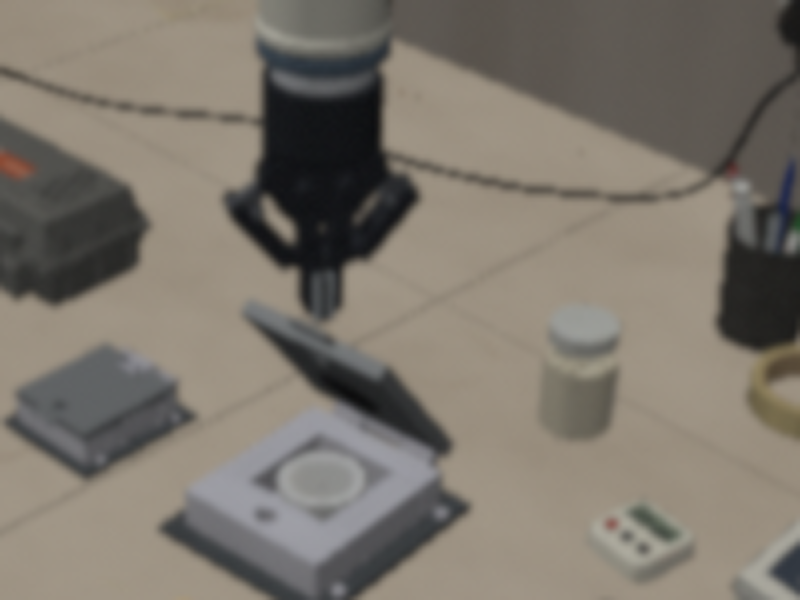

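```bash
python3 -m crank '[[0,0,0,-0.15,0.6,-0.15,-1],[0,0,0,-0.15,0.6,-0.15,-1],[0,0,0,-0.15,0.6,-0.15,-1],[0,0,0,-0.15,0.8,-0.15,-1],[0,0,0,-0.15,0.8,-0.15,-1],[0,0,0,-0.15,0.8,-0.15,-1],[0,0,0,-0.15,0.8,-0.15,-1],[0,0,0,-0.15,0.8,-0.15,-1],[0,0,0,-0.15,0.8,-0.15,-1],[0,0,0,-0.15,0.8,-0.15,-1]]'
```

```text
clock: 3.63
eef_pos: [532.9, 40.8, 67.6]
tcp_rot: [-1.575, -0.001, -0.533]
contact_force: [-0.0, 0.6, 3.0]
opening: 0.0
```

```bash
python3 -m crank '[[0,0,0,0,0.3,0,-1],[0,0,0,0,0.3,0,-1],[0,0,0,0,0.3,0,-1],[0,0,0,0,0.3,0,-1],[0,0,0,0,0.3,0,-1],[0,0,0,0,0.2,0,-1],[0,0,0,0,0.2,0,-1],[0,0,0,0,0.2,0,-1],[0,0,0,0,0.2,0,-1],[0,0,0,0,0,0,-1]]'
```

```text
clock: 4.47
eef_pos: [530.4, 40.4, 39.9]
tcp_rot: [-1.578, 0.003, -0.533]
contact_force: [-0.2, -0.2, 1.4]
opening: -0.005
```

```bash
python3 - <<'E'
from h import *
cv2.imwrite('pics/w3.png',cams.grab_frame('wrist'))
a=cams.grab_frame('scene');crop(a,240,100,200,150,4,'pics/s3.png')
s=r.sense();print(s['contact_force'],s['eef_pos'])
E
```

```text
[0.04657374 0.08822138 0.68058852] [530.63861538  40.42276638  40.14531207]
```

View pics/w3.png

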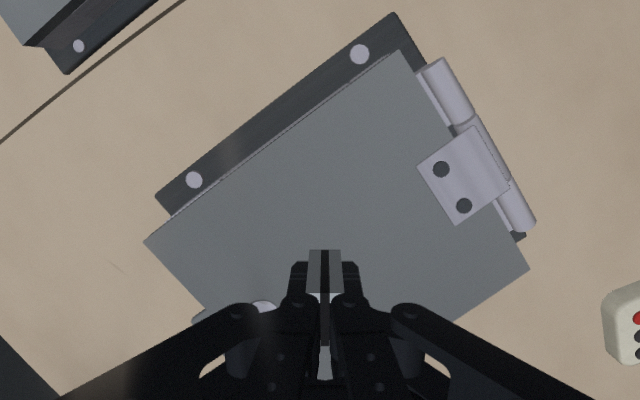

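View pics/s3.png

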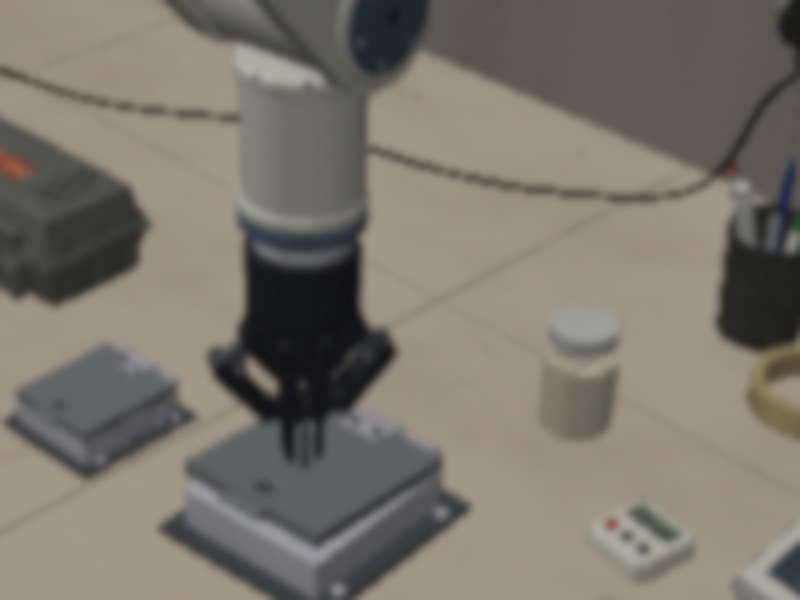

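```bash
python3 - <<'E'
from h import *
T=tool()
for yy in (-20,-8,0,11,20): print(yy,proj('wrist',(T@[0,yy,0,1])[:3],T),proj('scene',(T@[0,yy,0,1])[:3]))
s=lambda x,y:(240+(x+.5)/4-.5,100+(y+.5)/4-.5)
print('scene tip px',s(305,465))
print('hole in lid', [atz('scene',s(264,487),z) for z in (50,55)])
print('lid corners',[atz('scene',s(*p),50) for p in [(187,468),(318,538),(440,460)]])
a=cams.grab_frame('scene');crop(a,270,190,90,68,8.8,'pics/s3b.png')
print(r.sense()['qpos'])
E
```

```text
-20 [[322.56564445 267.17308331]] [[315.60015559 214.59828417]]
-8 [[322.69236513 255.00601712]] [[315.58823999 218.09707357]]
0 [[322.76800843 247.75167905]] [[315.58040403 220.40720276]]
11 [[322.86221895 238.72554803]] [[315.56976796 223.55473394]]
20 [[322.93196819 232.04927679]] [[315.56118303 226.10537649]]
scene tip px (315.875, 215.875)
hole in lid [array([499.39341619,  46.56803083,  50.        ]), array([495.16615348,  41.81097015,  55.        ])]
lid corners [array([474.92142581,  98.32369298,  50.        ]), array([488.96827007, -17.50975912,  50.        ]), array([608.58390572, -14.20162157,  50.        ])]
[ 0.07587733  0.44581109  1.95757436 -0.00572097  0.74407597  0.61335278]
```

View pics/s3b.png

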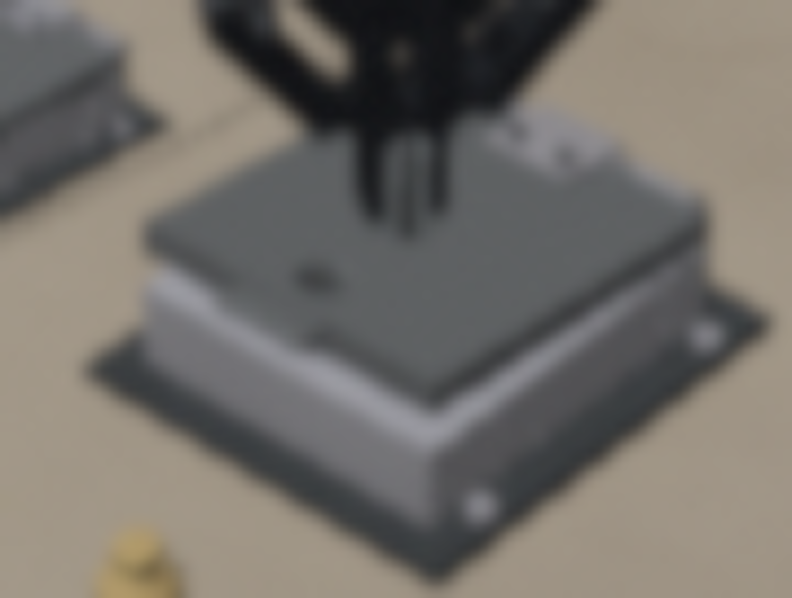

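```bash
python3 - <<'E'
from h import *
T=np.array([[8.64e-01,-4e-3,5.04e-1,556.132],[-.504,-.002,.864,24.005],[-.002,-1,-.004,229.6],[0,0,0,1]])
print(proj('wrist',[[490.5,37.1,38],[388.4,1.8,40],[684.8,-132.7,18]],T), 'seen 265,187; 207,260?;')
for yy in (-30,-20,-10,0,11):
  for zz in (-11,0,11): print(yy,zz,proj('wrist',(T@[0,yy,zz,1])[:3],T))
a=cv2.imread('pics/w3.png');crop(a,230,200,190,145,4.1,'pics/w3b.png')
E
```

```text
[[262.36076611 185.60900706]
 [202.45552099 257.97658455]
 [491.71548541 222.66034012]] seen 265,187; 207,260?;
-30 -11 [[322.48386728 301.33350191]]
-30 0 [[322.44550935 278.70803019]]
-30 11 [[322.40646578 254.9027762 ]]
-20 -11 [[322.59836957 288.777076  ]]
-20 0 [[322.5654815  267.17324042]]
-20 11 [[322.53210627 244.53055161]]
-10 -11 [[322.70065979 277.57643221]]
-10 0 [[322.67225627 256.9210064 ]]
-10 11 [[322.64350766 235.34470811]]
0 -11 [[322.79255215 267.52747085]]
0 0 [[322.76786384 247.75181981]]
0 11 [[322.74293338 227.15490428]]
11 -11 [[322.88338223 257.60671741]]
11 0 [[322.8620829  238.72568124]]
11 11 [[322.84062312 219.11590797]]
```

View pics/w3b.png

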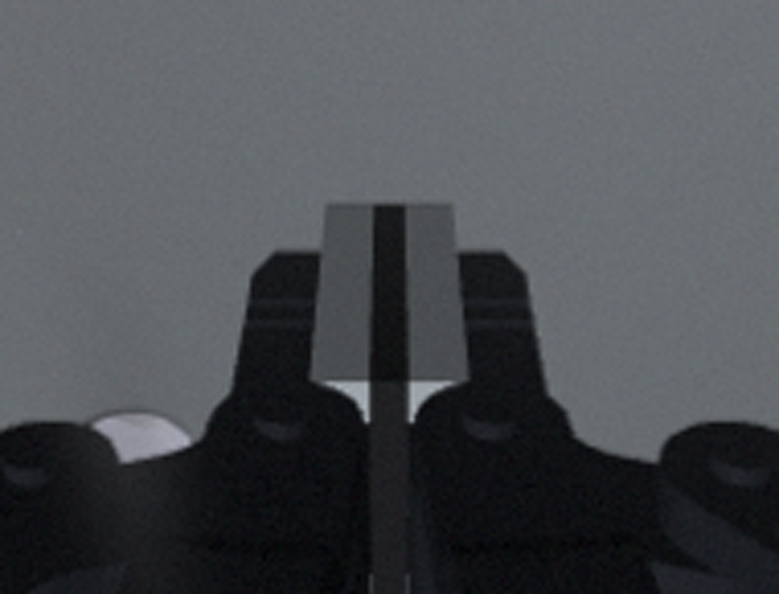

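```bash
python3 -m crank '[[0,0,0,0,0.2,0,-1],[0,0,0,0,0.2,0,-1],[0,0,0,0,0.2,0,-1],[0,0,0,0,0.2,0,-1],[0,0,0,0,0.2,0,-1],[0,0,0,0,0.1,0,-1],[0,0,0,0,0.1,0,-1],[0,0,0,0,0.1,0,-1],[0,0,0,0,0,0,-1],[0,0,0,0,0,0,-1]]'
```

```text
clock: 5.45
eef_pos: [531.1, 40.4, 31.7]
tcp_rot: [-1.577, 0.002, -0.533]
contact_force: [-0.7, -0.9, -0.6]
opening: 0.002
```

```bash
python3 -m crank '[[0,0,0,0,0.2,0,-1],[0,0,0,0,0.2,0,-1],[0,0,0,0,0.2,0,-1],[0,0,0,0,0.1,0,-1],[0,0,0,0,0.1,0,-1],[0,0,0,0,0.1,0,-1],[0,0,0,0,0.1,0,-1],[0,0,0,0,0.1,0,-1],[0,0,0,0,0.1,0,-1],[0,0,0,0,0.1,0,-1]]'; python3 - <<'E'
from h import *
a=cams.grab_frame('scene');crop(a,270,190,90,68,8.8,'pics/s4b.png')
s=r.sense();print(s['contact_force'],s['eef_pos'])
E
```

```text
clock: 6.28
eef_pos: [531.4, 40.4, 31.2]
tcp_rot: [-1.577, 0.002, -0.534]
contact_force: [-6.7, -0.2, 20.6]
opening: -0.003
[-5.93013604 -0.26125033 20.64311513] [531.430284    40.43088449  31.17008941]
```

View pics/s4b.png

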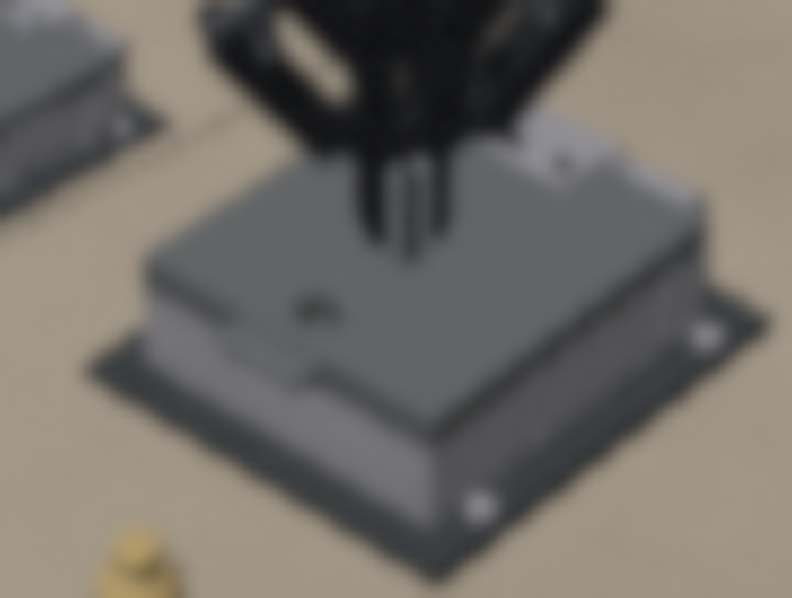

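```bash
python3 -m crank '[[0,-0.3,0,0,-2,0,-1],[0,-0.3,0,0,-3,0,-1],[0,-0.3,0,0,-4,0,-1],[0,-0.3,0,0,-4,0,-1],[0,-0.3,0,0,-3,0,-1],[0,-0.3,0,0,-2,0,-1],[0,-0.3,0,0,-1,0,-0.2],[0,-0.3,0,0,0,0,-0.2],[0,-0.3,0,0,0,0,-0.2],[0,-0.3,0,0,0,0,-0.2]]'; python3 - <<'E'
from h import *
T=tool();np.save('T5.npy',T);cv2.imwrite('pics/w5.png',cams.grab_frame('wrist'));cv2.imwrite('pics/t5.png',cams.grab_frame('top'))
print(r.sense())
a=cv2.imread('pics/t5.png');crop(a,280,160,80,60,10,'pics/t5b.png')
E
python3 plan.py 529.5 -219 170 -0.48 10
```

```text
clock: 7.17
eef_pos: [531.6, 41.2, 224.6]
tcp_rot: [-1.579, 0.005, -0.478]
contact_force: [1.0, 0.2, -0.3]
opening: 0.4
{'clock': 7.2667, 'qpos': array([ 0.0771123 ,  0.20383155,  1.81056286, -0.00425535,  1.13761012,
        0.55740727]), 'qvel': array([ 0.00019219,  0.00241018, -0.00422652,  0.00222574,  0.00626401,
        0.00855059]), 'joint_efforts': array([ 1.88768143e-03, -4.97569191e+01, -3.40759134e+01, -2.12790206e-02,
       -1.87549973e-03, -9.82733862e-02]), 'eef_pos': array([530.99489045,  41.13206889, 223.9739467 ]), 'tcp_rot': array([-1.5795678 ,  0.00680548, -0.47851846]), 'contact_force': array([-0.55444411,  0.23929112, -0.9344633 ]), 'wrist_torque': array([-0.03499439, -0.00956511, -0.02551944]), 'opening': 0.40247649722252754}
turn/row [ 0.05  0.01 -0.04]
[ 1.19  0.55 -2.31]
[ 1.19  0.55 -2.31]
[ 1.19  0.55 -2.31]
[ 1.19  0.55 -2.31]
[ 1.19  0.55 -2.31]
[ 1.19  0.55 -2.31]
[ 1.19  0.54 -2.31]
[ 1.19  0.54 -2.31]
[ 1.19  0.54 -2.31]
[ 1.19  0.54 -2.31]
```

View pics/w5.png

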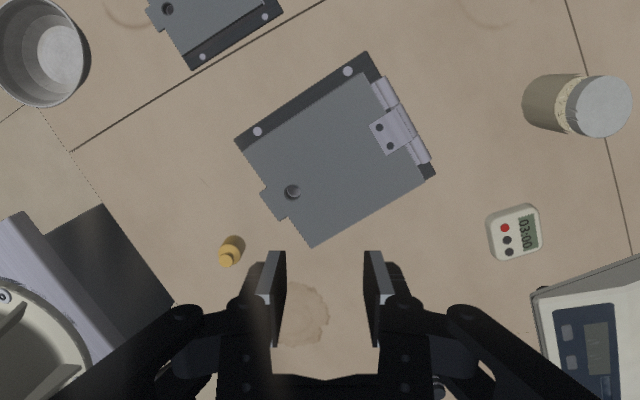

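```bash
python3 - <<'E'
from h import *
a=cv2.imread('pics/w5.png');crop(a,253,165,80,60,10,'pics/w5b.png')
E
```

```text
(no output)
```

View pics/w5b.png

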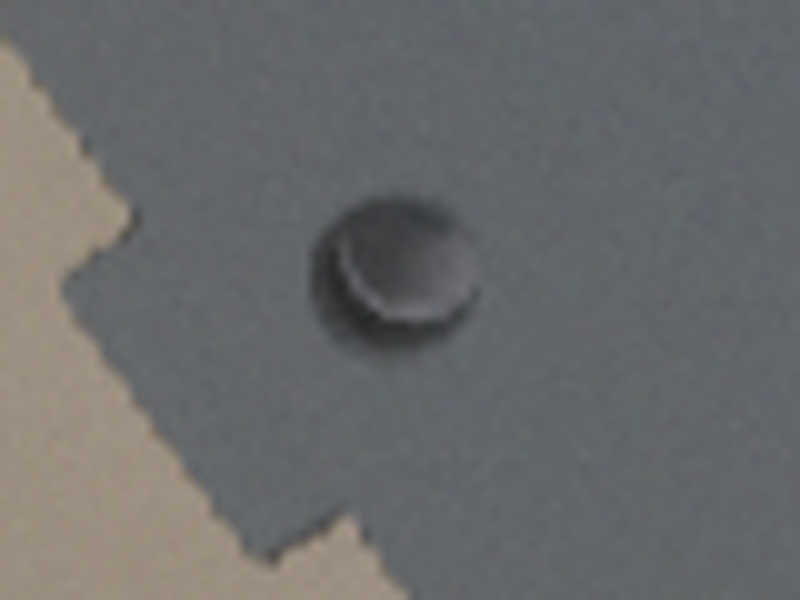

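View pics/t5b.png

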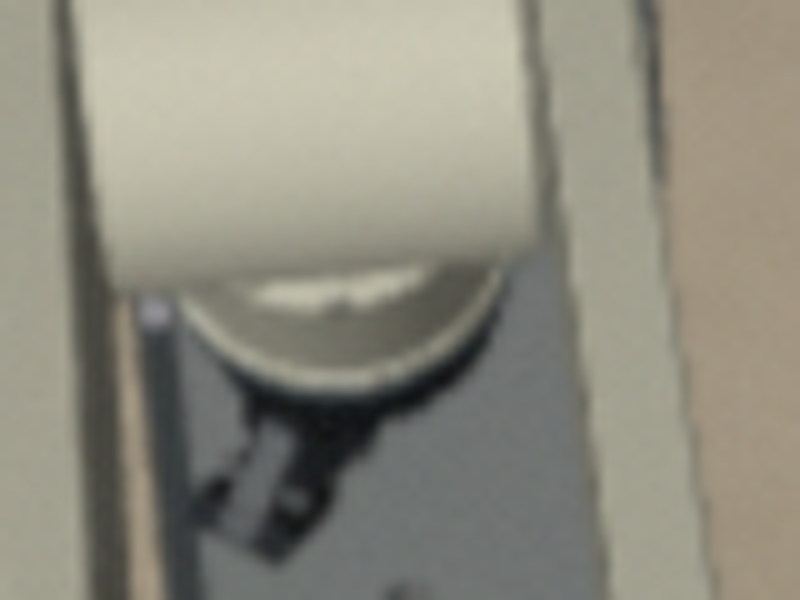

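```bash
python3 - <<'E'
from h import *
T=np.load('T5.npy')
print(atz('wrist',(292.05,191.75),50,T), 'proj pins', proj('wrist',[[529.5,-219.2,96],[490.5,37.1,50]],T))
s=lambda x,y:(270+(x+.5)/8.8-.5,190+(y+.5)/8.8-.5)
print('scene hole',atz('scene',s(316,308),50), 'tri', tri([('wrist',(292.05,191.75),T),('scene',s(316,308),0)]))
E
```

```text
[492.23428635  34.47695084  50.        ] proj pins [[435.00581581 391.69937972]
 [289.20481397 190.24856151]]
scene hole [489.80467985  36.61206465  50.        ] tri (array([491.02128096,  35.54795891,  49.94369242]), [np.float64(1.616678065628578), np.float64(1.6166780656284774)])
```

```bash
python3 -m crank '[[0,0,0,1.2,0,-2.3,-0.2],[0,0,0,1.2,0,-2.3,-0.2],[0,0,0,1.2,0,-2.3,-0.2],[0,0,0,1.2,0,-2.3,-0.2],[0,0,0,1.2,0,-2.3,-0.2],[0,0,0,1.2,0,-2.3,-0.2],[0,0,0,1.2,0,-2.3,-0.2],[0,0,0,1.2,0,-2.3,-0.2],[0,0,0,0,0,0,-0.2],[0,0,0,0,0,0,-0.2]]' 60; python3 - <<'E'
from h import *
T=tool();np.save('T6.npy',T);cv2.imwrite('pics/w6.png',cams.grab_frame('wrist'))
print(r.sense()['eef_pos'],r.sense()['tcp_rot'])
E
```

```text
clock: 8.1
eef_pos: [524.6, -173.4, 208.8]
tcp_rot: [-1.586, 0.03, -0.476]
contact_force: [-0.7, 0.3, -0.3]
opening: 0.399
[ 524.51596711 -173.20633131  208.68003254] [-1.58643089  0.03007392 -0.47549634]
```

View pics/w6.png

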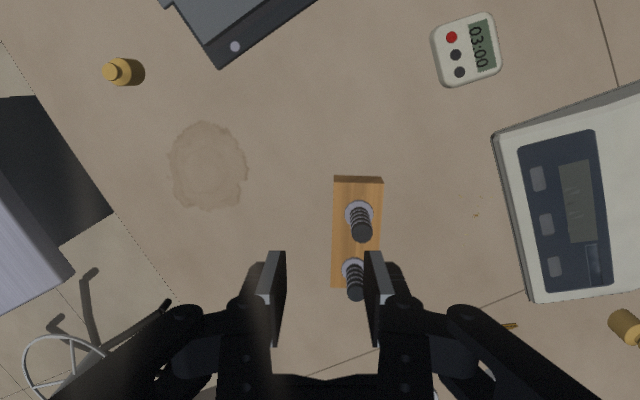

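```bash
python3 - <<'E'
from h import *
a=cv2.imread('pics/w6.png');crop(a,320,190,80,60,10,'pics/w6b.png')
E
```

View pics/w6b.png

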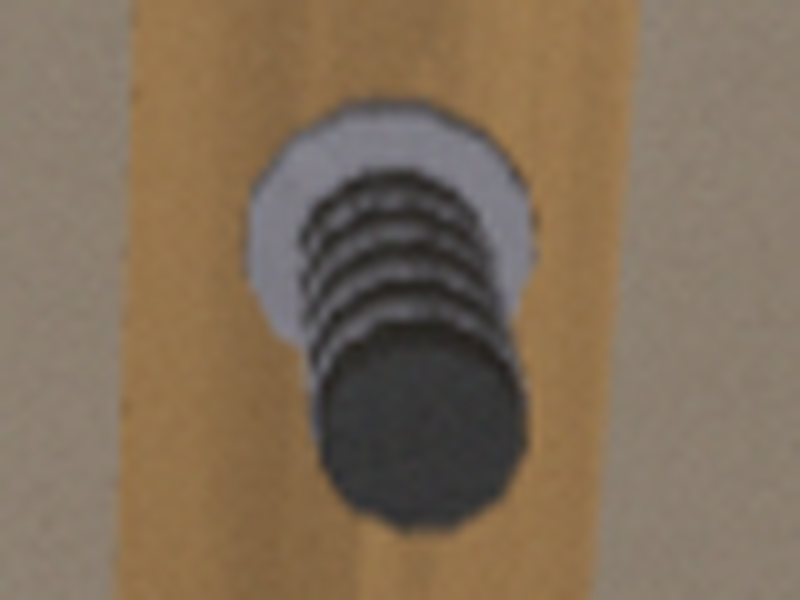

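```bash
python3 - <<'E'
from h import *
T=np.load('T6.npy')
print(atz('wrist',(362.15,233.15),96,T),atz('wrist',(359.05,213.8),51,T))
t=lambda x,y:(230+(x+.5)/3.6-.5,140+(y+.5)/3.6-.5)
s=lambda x,y:(240+(x+.5)/4-.5,150+(y+.5)/4-.5)
print(tri([('wrist',(362.15,233.15),T),('top',t(641,228),0),('scene',s(606,408),0)]))
E
python3 plan.py 530.5 -219.5 150 -0.476 6
```

```text
[ 530.90908843 -223.6490892    96.        ] [ 531.09129762 -223.67846195   51.        ]
(array([ 529.96198801, -220.53477787,   97.13082751]), [np.float64(2.6959892346183087), np.float64(1.9285253974517325), np.float64(0.9976666295102424)])
turn/row [ 0.15  0.01 -0.29]
[ 0.47  0.97 -0.63]
[ 0.47  0.97 -0.63]
[ 0.46  0.98 -0.63]
[ 0.46  0.98 -0.63]
[ 0.45  0.98 -0.64]
[ 0.45  0.98 -0.64]
```

```bash
python3 -m crank '[[0.2,0,-0.3,0.47,0.9,-0.65,-0.2],[0.2,0,-0.3,0.47,0.9,-0.65,-0.2],[0.2,0,-0.3,0.47,0.9,-0.65,-0.2],[0.2,0,-0.3,0.47,0.9,-0.65,-0.2],[0.2,0,-0.3,0.47,0.9,-0.65,-0.2],[0.2,0,-0.3,0.47,0.9,-0.65,-0.2],[0,0,0,0,0.8,0,-0.2],[0,0,0,0,0.8,0,-0.2],[0,0,0,0,0,0,-0.2],[0,0,0,0,0,0,-0.2]]' 60; python3 - <<'E'
from h import *
T=tool();np.save('T7.npy',T);cv2.imwrite('pics/w7.png',cams.grab_frame('wrist'))
E
python3 plan.py 530.5 -221 100 -0.476 4
```

```text
clock: 8.98
eef_pos: [529.3, -217.2, 126.3]
tcp_rot: [-1.563, 0.003, -0.467]
contact_force: [0.9, 0.7, 0.4]
opening: 0.398
turn/row [-0.11  0.12 -0.05]
[ 0.08  0.66 -0.08]
[ 0.08  0.66 -0.08]
[ 0.08  0.66 -0.07]
[ 0.08  0.66 -0.07]
```

View pics/w7.png

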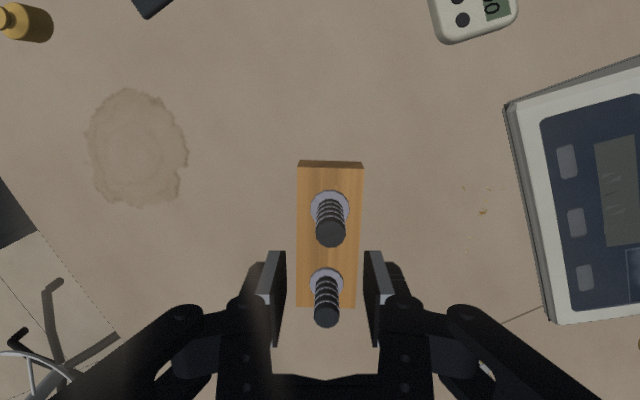

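```bash
python3 - <<'E'
from h import *
T=np.load('T7.npy');p=atz('wrist',(331.3,233),96,T);q=np.linalg.inv(T)@np.r_[p,1];print(p,q)
p=atz('wrist',(329,212),51,T);print(p,np.linalg.inv(T)@np.r_[p,1])
E
```

```text
[ 531.33196501 -223.49416854   96.        ] [ 4.75796727 30.23712474 -4.95204147  1.        ]
[ 529.26658442 -225.57191752   51.        ] [ 3.97738788 75.21670924 -8.08421507  1.        ]
```

```bash
python3 -m crank '[[0,0,0,0.15,0.5,-0.18,-0.2],[0,0,0,0.16,0.5,-0.17,-0.2],[0,0,0,0,1.1,0,-0.2],[0,0,0,0,1.1,0,-0.2],[0,0,0,0,1.1,0,-0.2],[0,0,0,0,1.1,0,-0.2],[0,0,0,0,1,0,-0.2],[0,0,0,0,0.9,0,-0.2],[0,0,0,0,0,0,-0.2],[0,0,0,0,0,0,-0.2]]' 60; python3 - <<'E'
from h import *
T=tool();cv2.imwrite('pics/w8.png',cams.grab_frame('wrist'));a=cams.grab_frame('scene');crop(a,340,180,120,90,6.6,'pics/s8.png')
E
python3 plan.py 530.5 -221 36 -0.476 4
```

```text
clock: 9.87
eef_pos: [531.1, -220.4, 45.5]
tcp_rot: [-1.563, 0.002, -0.466]
contact_force: [0.3, 0.1, 0.3]
opening: 0.404
turn/row [-0.11  0.14 -0.03]
[-0.01  0.25 -0.02]
[-0.01  0.25 -0.02]
[-0.01  0.25 -0.02]
[-0.01  0.25 -0.02]
```

View pics/w8.png

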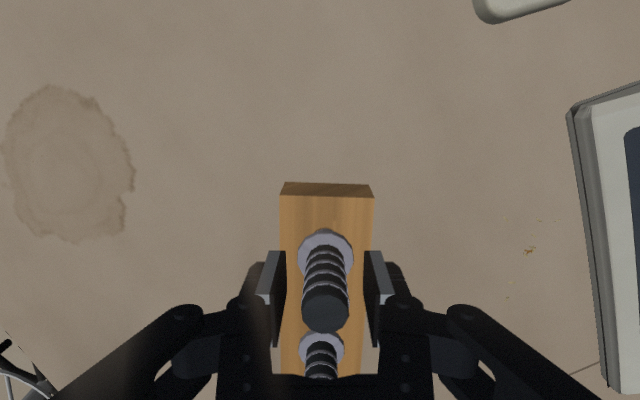

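View pics/s8.png

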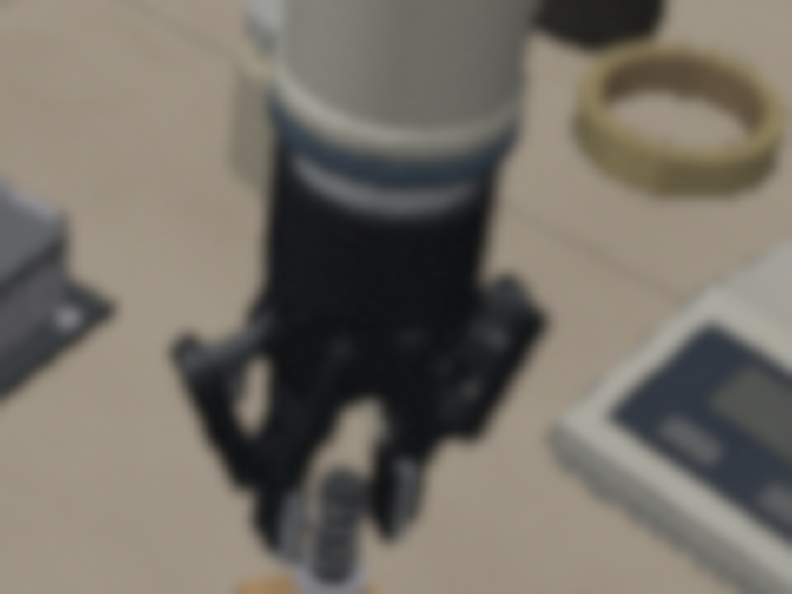

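```bash
python3 -m crank '[[-0.2,0,0,0,0.35,-0.02,-0.2],[-0.2,0,0,0,0.35,-0.02,-0.2],[0,0,0,0,0.1,0,-0.2],[0,0,0,0,0,0,-1],[0,0,0,0,0,0,-1],[0,0,0,0,0,0,-1],[0,0,0,0,0,0,-1],[0,0,0,0,0,0,-1],[0,0,0,0,0,0,-1],[0,0,0,0,0,0,-1]]' 60; python3 - <<'E'
from h import *
T=tool();cv2.imwrite('pics/w9.png',cams.grab_frame('wrist'));a=cams.grab_frame('scene');crop(a,340,200,120,90,6.6,'pics/s9.png')
E
```

```text
clock: 10.8
eef_pos: [532.2, -221.3, 39.5]
tcp_rot: [-1.57, -0.001, -0.466]
contact_force: [0.4, -0.5, -1.2]
opening: 0.192
```

View pics/s9.png

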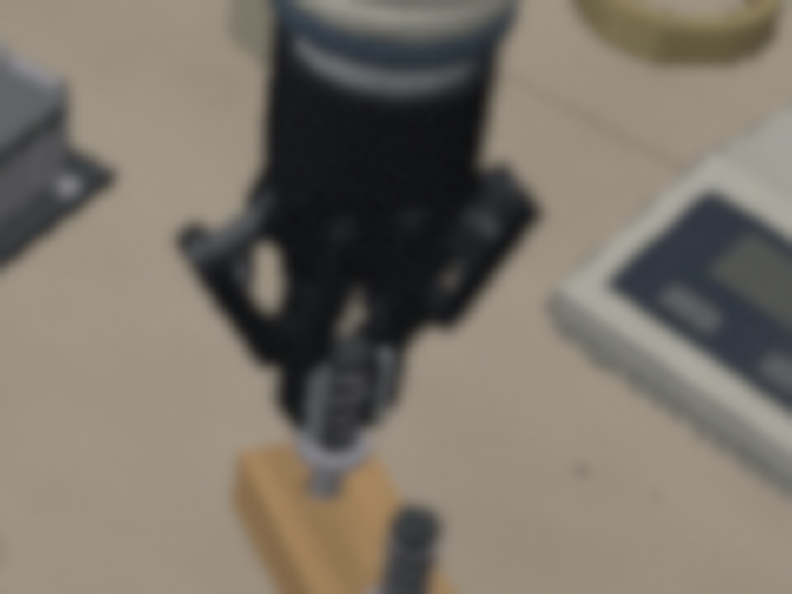

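View pics/w9.png

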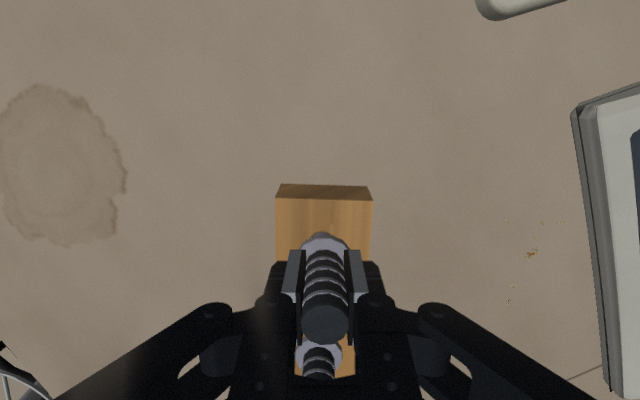

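```bash
python3 -m crank '[[0,0,0,0,-0.5,0,-1],[0,0,0,0,-1,0,-1],[0,0,0,0,-1,0,-1],[0,0,0,0,-1.5,0,-1],[0,0,0,0,-2,0,-1],[0,0,0,0,-2,0,-1],[0,0,0,0,-2,0,-1],[0,0,0,0,-1,0,-1],[0,0,0,0,0,0,-1],[0,0,0,0,0,0,-1]]' 60; python3 - <<'E'
from h import *
T=tool();np.save('T10.npy',T);cv2.imwrite('pics/w10.png',cams.grab_frame('wrist'));a=cams.grab_frame('scene');crop(a,340,160,120,90,6.6,'pics/s10.png')
E
python3 plan.py 491 36.5 140 -0.466 10
```

```text
clock: 11.73
eef_pos: [532.6, -221.5, 161.6]
tcp_rot: [-1.57, -0.005, -0.466]
contact_force: [0.3, -0.4, -2.1]
opening: 0.195
turn/row [-0.    0.    0.02]
[-1.53  0.2   2.12]
[-1.53  0.2   2.12]
[-1.53  0.2   2.12]
[-1.53  0.2   2.12]
[-1.53  0.2   2.12]
[-1.53  0.2   2.12]
[-1.53  0.2   2.12]
[-1.53  0.2   2.12]
[-1.53  0.2   2.12]
[-1.53  0.2   2.12]
```

View pics/s10.png

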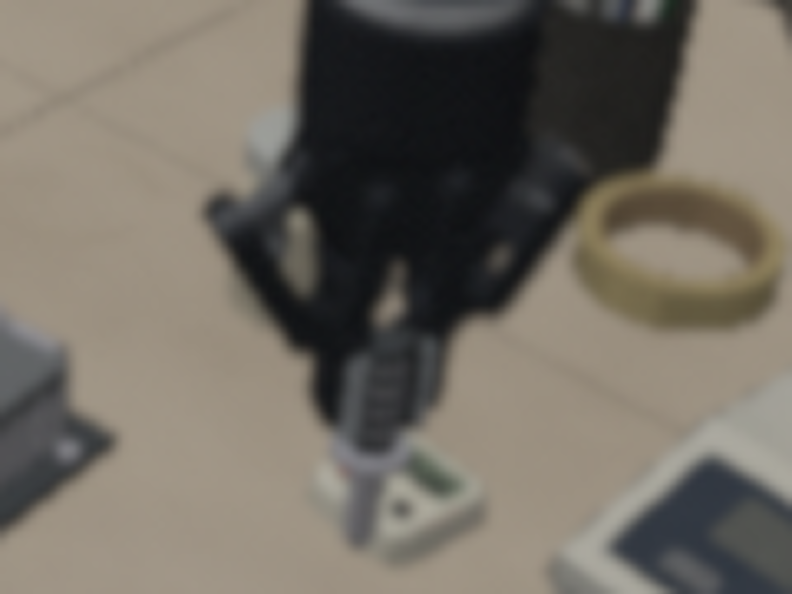

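View pics/w10.png

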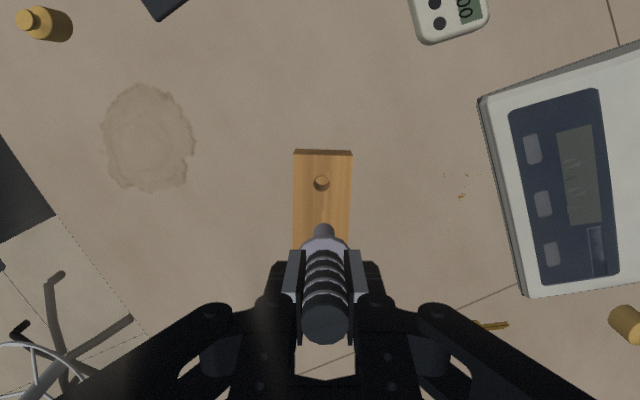

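```bash
python3 - <<'E'
from h import *
a=cv2.imread('pics/w10.png');crop(a,285,160,80,100,7,'pics/w10b.png');crop(a,285,160,80,60,10,'pics/w10b.png')
T=np.load('T10.npy');print(T[:3,3]);print(atz('wrist',(321.5,183),28,T))
E
```

```text
[ 532.57547945 -221.52929405  161.58145847]
[ 530.48613881 -223.40738307   28.        ]
```

View pics/w10b.png

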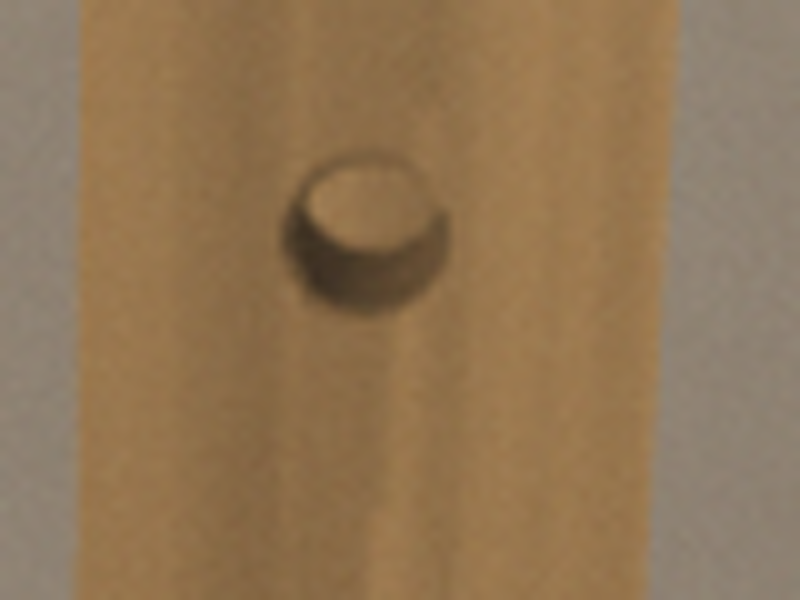

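```bash
python3 -m crank '[[0,0,0,-1.5,0,2.1,-1],[0,0,0,-1.5,0,2.1,-1],[0,0,0,-1.5,0,2.1,-1],[0,0,0,-1.5,0,2.1,-1],[0,0,0,-1.5,0,2.1,-1],[0,0,0,-1.5,0,2.1,-1],[0,0,0,-1.5,0,2.1,-1],[0,0,0,-1.5,0,2.1,-1],[0,0,0,-1.5,0,2.1,-1],[0,0,0,0,0,0,-1]]' 60; python3 plan.py 493.1 36 125 -0.466 6
```

```text
clock: 12.67
eef_pos: [487.1, 16.7, 147.4]
tcp_rot: [-1.577, 0.015, -0.472]
contact_force: [0.4, 0.1, -2.3]
opening: 0.188
turn/row [ 0.06 -0.05 -0.14]
[-0.05  0.37  0.33]
[-0.05  0.37  0.33]
[-0.05  0.37  0.33]
[-0.05  0.37  0.33]
[-0.05  0.37  0.33]
[-0.05  0.37  0.33]
```

```bash
python3 -m crank '[[0.06,0,-0.14,-0.05,0.1,0.33,-1],[0.06,0,-0.14,-0.05,0.1,0.33,-1],[0.06,0,-0.14,-0.05,0.1,0.33,-1],[0.06,0,-0.14,-0.05,0.1,0.33,-1],[0.06,0,-0.14,-0.05,0.1,0.33,-1],[0.06,0,-0.14,-0.05,0.1,0.33,-1],[0,0,0,0,0,0,-1],[0,0,0,0,0,0,-1],[0,0,0,0,0,0,-1],[0,0,0,0,0,0,-1]]' 60; python3 plan.py 493.1 36 125 -0.466 6; python3 - <<'E'
from h import *
T=tool();np.save('T11.npy',T);a=cams.grab_frame('wrist');cv2.imwrite('pics/w11.png',a)
crop(a,270,160,110,80,7,'pics/w11b.png')
a=cams.grab_frame('scene');crop(a,270,150,110,90,7,'pics/s11.png')
E
```

```text
clock: 13.5
eef_pos: [492.7, 35.3, 137.2]
tcp_rot: [-1.574, 0.003, -0.472]
contact_force: [0.0, -0.3, -1.4]
opening: 0.19
turn/row [ 0.03 -0.06 -0.03]
[0.   0.2  0.01]
[0.   0.2  0.01]
[0.   0.2  0.01]
[0.   0.2  0.01]
[0.   0.2  0.01]
[0.   0.2  0.01]
```

View pics/w11b.png

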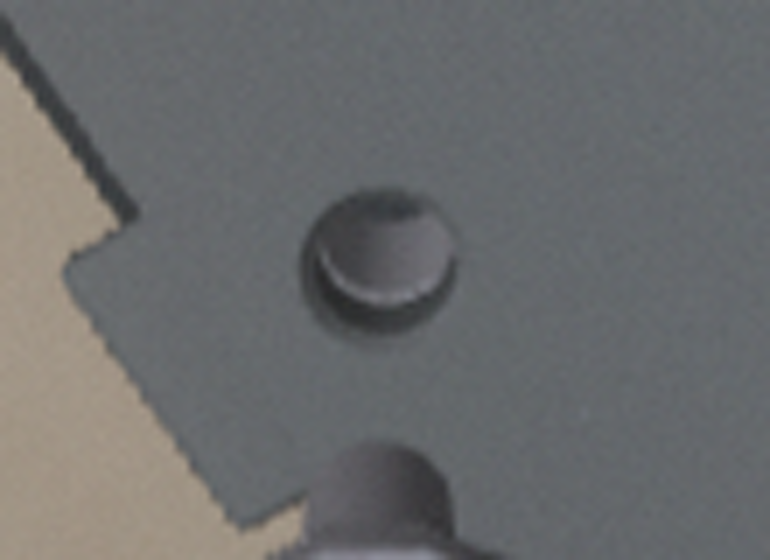

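View pics/s11.png

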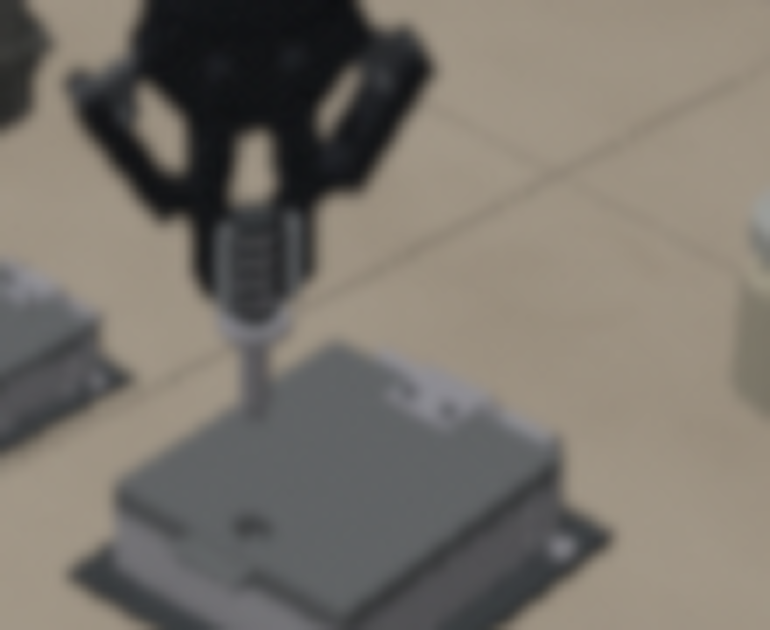

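```bash
python3 - <<'E'
from h import *
T=np.load('T11.npy');p=atz('wrist',(324.3,198.3),50,T);print('hole wrist',p,'eef target',p-[-1.7,-2.1,0]);print('in tool',np.linalg.inv(T)@np.r_[p,1])
T2=np.load('T10.npy');p=atz('wrist',(321.55,183.15),28,T2);Tg=T2.copy();Tg[:3,3]=[532.2,-221.3,39.5];print('stand hole in tool at grasp',np.linalg.inv(Tg)@np.r_[p,1])
s=lambda x,y:(270+(x+.5)/7-.5,150+(y+.5)/7-.5)
print('scene: foot px',s(258,415),'hole',s(250,525))
# scene predicted foot using eef offset: pin axis = eef + d ; d from stereo
for d in [(0,0),(-2,2)]:
    P=[[T[0,3]+d[0],T[1,3]+d[1],z] for z in (137.2-33.5,50)]
    print(d,proj('scene',P))
E
```

```text
hole wrist [492.10907422  33.3292208   50.        ] eef target [493.80907422  35.4292208   50.        ]
in tool [ 0.67604391 87.2232529  -1.78331938  1.        ]
stand hole in tool at grasp [-0.60281192 11.4953378  -2.79118029  1.        ]
scene: foot px (306.42857142857144, 208.85714285714286) hole (305.2857142857143, 224.57142857142856)
(0, 0) [[306.36575145 208.24497197]
 [306.57905896 224.31385926]]
(-2, 2) [[305.2853899  208.22307201]
 [305.52738273 224.29179796]]
```

```bash
python3 - <<'E'
from h import *
for _ in range(2):
    i=cams.camera_info('wrist');print(i['hand_eye'].round(5),i['intrinsics'][0])
print(cams.camera_info('scene')['view'][:,3],cams.camera_info('top')['view'][:,3])
T=tool();print(proj('wrist',T[:3,3],T))
E
```

```text
[[ 1.0000000e+00 -3.8000000e-04  4.0000000e-05  7.6562000e-01]
 [ 1.6000000e-04  3.0243000e-01 -9.5317000e-01 -1.6203468e+02]
 [ 3.4000000e-04  9.5317000e-01  3.0243000e-01  7.6644440e+01]
 [ 0.0000000e+00  0.0000000e+00  0.0000000e+00  1.0000000e+00]] [358.70886106   0.         324.406603  ]
[[ 1.0000000e+00 -3.8000000e-04  4.0000000e-05  7.6562000e-01]
 [ 1.6000000e-04  3.0243000e-01 -9.5317000e-01 -1.6203468e+02]
 [ 3.4000000e-04  9.5317000e-01  3.0243000e-01  7.6644440e+01]
 [ 0.0000000e+00  0.0000000e+00  0.0000000e+00  1.0000000e+00]] [358.70886106   0.         324.406603  ]
[-369.82058269 -301.75594233 -935.78955866    1.        ] [ 4.44488284e+01 -5.44521681e+02 -1.45418426e+03  1.00000000e+00]
[[322.86029268 247.66910432]]
```

```bash
python3 - <<'E'
from h import *
a=cams.grab_frame('scene');cv2.imwrite('pics/sc12.png',a);crop(a,285,190,48,44,14,'pics/s12.png')
a=cams.grab_frame('top');crop(a,290,170,80,60,10,'pics/t12.png')
E
```

```text
(no output)
```

View pics/s12.png

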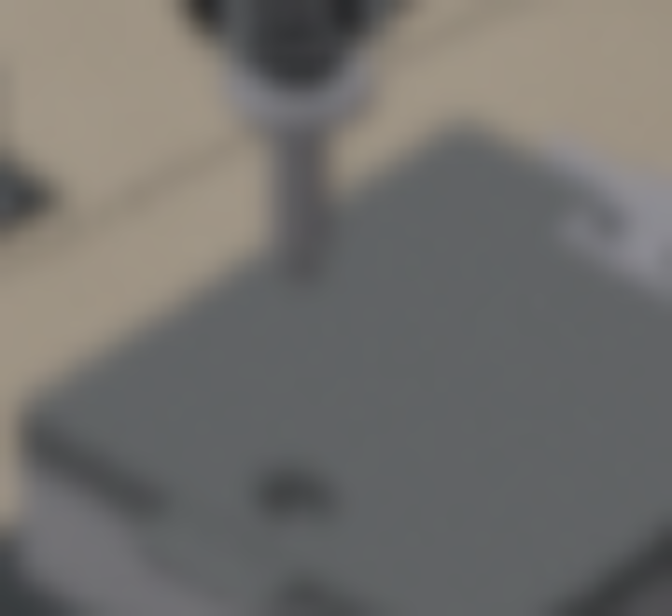

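View pics/t12.png

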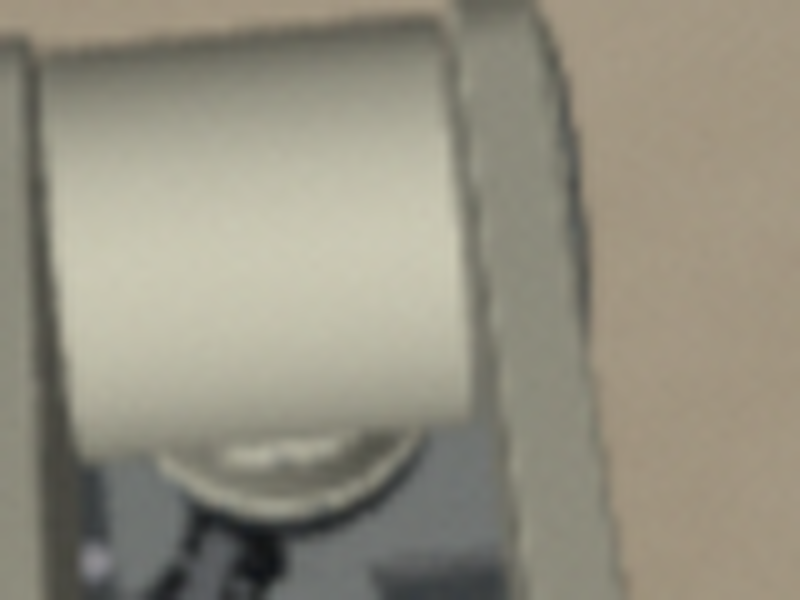

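```bash
python3 -m crank '[[0,0,0,-0.05,0.7,0.07,-1],[0,0,0,0,0.8,0,-1],[0,0,0,0,0.8,0,-1],[0,0,0,0,0.8,0,-1],[0,0,0,0,0.6,0,-1],[0,0,0,0,0.4,0,-1],[0,0,0,0,0.2,0,-1],[0,0,0,0,0,0,-1],[0,0,0,0,0,0,-1],[0,0,0,0,0,0,-1]]' 60; python3 - <<'E'
from h import *
T=tool();np.save('T13.npy',T);a=cams.grab_frame('wrist');cv2.imwrite('pics/w13.png',a)
crop(a,270,170,110,80,7,'pics/w13b.png')
a=cams.grab_frame('scene');crop(a,285,190,48,44,14,'pics/s13.png')
E
```

```text
clock: 14.53
eef_pos: [491.3, 36.2, 88.3]
tcp_rot: [-1.575, 0.005, -0.472]
contact_force: [0.1, 0.2, -0.9]
opening: 0.196
```

View pics/w13b.png

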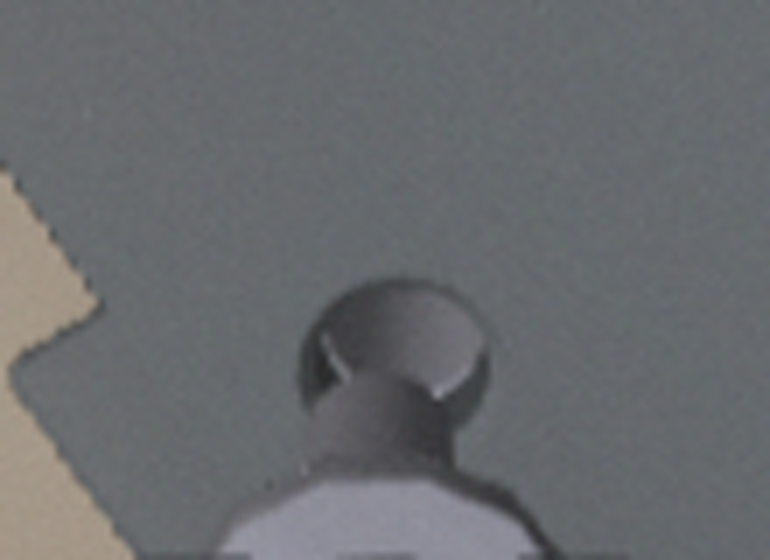

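View pics/s13.png

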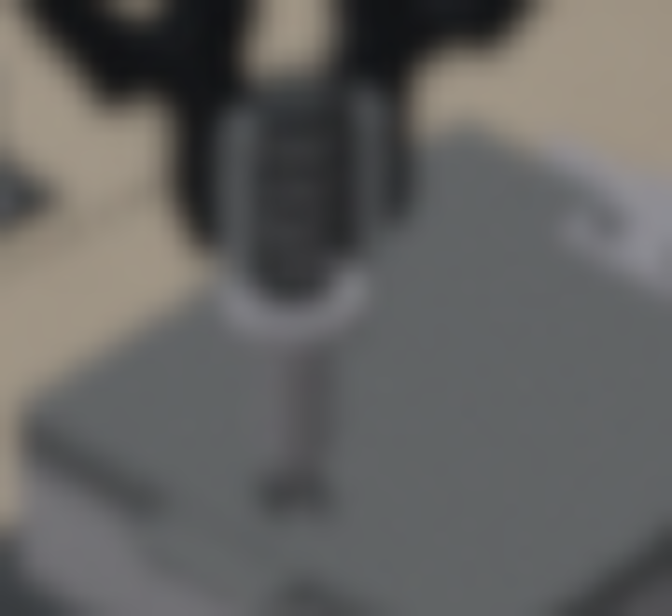

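```bash
python3 - <<'E'
from h import *
T=np.load('T13.npy');p=atz('wrist',(326.4,222.6),50,T);print(p,np.linalg.inv(T)@np.r_[p,1])
Ti=T
for x,z in [(0.6,-2.8),(0,-3.5),(0,-2)]:
  P=np.array([T@[x,33.5,z,1],T@[x,38.5,z,1],T@[x,33.5,z+6,1]])[:,:3]; q=proj('wrist',P,T); print(x,z,(q-[270,170])*7)
E
```

```text
[492.07900846  33.77291055  50.        ] [ 1.95292185 38.2509723  -1.61794085  1.        ]
0.6 -2.8 [[378.92235276 402.0036431 ]
 [378.97387199 379.99859836]
 [378.93001747 334.94282564]]
0 -3.5 [[371.77168352 409.74578547]
 [371.98069551 387.59322251]
 [371.71531903 342.82623537]]
0 -2 [[371.7576013  393.1292176 ]
 [371.96745172 371.29387644]
 [371.70121501 325.90682979]]
```

```bash
python3 -m crank '[[0,0,0,0.06,0,0.06,-1],[0,0,0,0.06,0,0.06,-1],[0,0,0,0,0,0,-1],[0,0,0,0,0.2,0,-1],[0,0,0,0,0.2,0,-1],[0,0,0,0,0.2,0,-1],[0,0,0,0,0.2,0,-1],[0,0,0,0,0,0,-1],[0,0,0,0,0,0,-1],[0,0,0,0,0,0,-1]]' 60; python3 - <<'E'
from h import *
T=tool();np.save('T14.npy',T);a=cams.grab_frame('wrist');cv2.imwrite('pics/w14.png',a)
crop(a,270,170,110,80,7,'pics/w14b.png')
s=r.sense();print(s['contact_force'],s['wrist_torque'])
E
```

```text
clock: 15.47
eef_pos: [493.9, 36.8, 80.5]
tcp_rot: [-1.574, 0.003, -0.472]
contact_force: [0.3, -0.0, -0.6]
opening: 0.194
[-0.23490451 -0.0298861  -1.10558758] [ 0.03717021 -0.00262531 -0.01818433]
```

View pics/w14b.png

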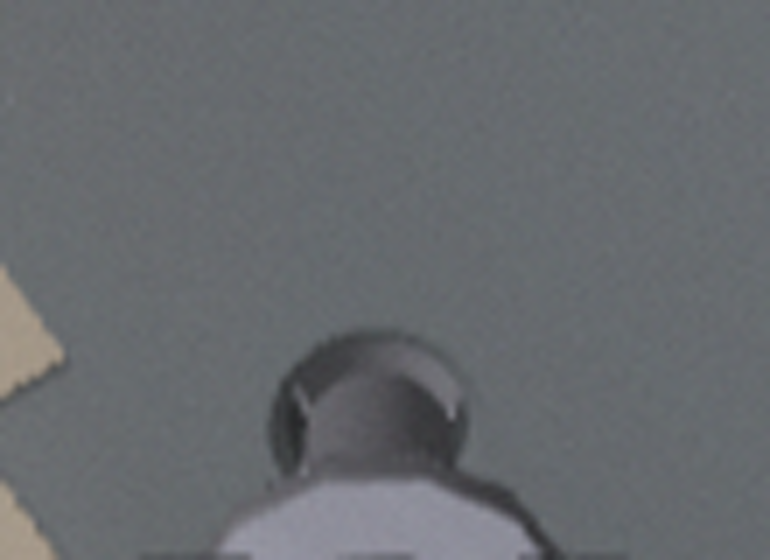

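```bash
python3 -m crank '[[0,0,0,-0.07,0,0,-1],[0,0,0,0,0.2,0,-1],[0,0,0,0,0.3,0,-1],[0,0,0,0,0.3,0,-1],[0,0,0,0,0.3,0,-1],[0,0,0,0,0.3,0,-1],[0,0,0,0,0.2,0,-1],[0,0,0,0,0,0,-1],[0,0,0,0,0,0,-1],[0,0,0,0,0,0,-1]]' 60; python3 - <<'E'
from h import *
T=tool();np.save('T15.npy',T);a=cams.grab_frame('wrist');cv2.imwrite('pics/w15.png',a)
crop(a,270,170,110,80,7,'pics/w15b.png')
s=r.sense();print(s['contact_force'],s['wrist_torque'])
E
```

```text
clock: 16.35
eef_pos: [493.0, 37.1, 62.5]
tcp_rot: [-1.574, 0.004, -0.472]
contact_force: [-0.0, -0.3, -1.3]
opening: 0.197
[-0.09083115  0.27166261 -0.60118354] [ 0.07319517 -0.00478914 -0.02867202]
```

View pics/w15b.png

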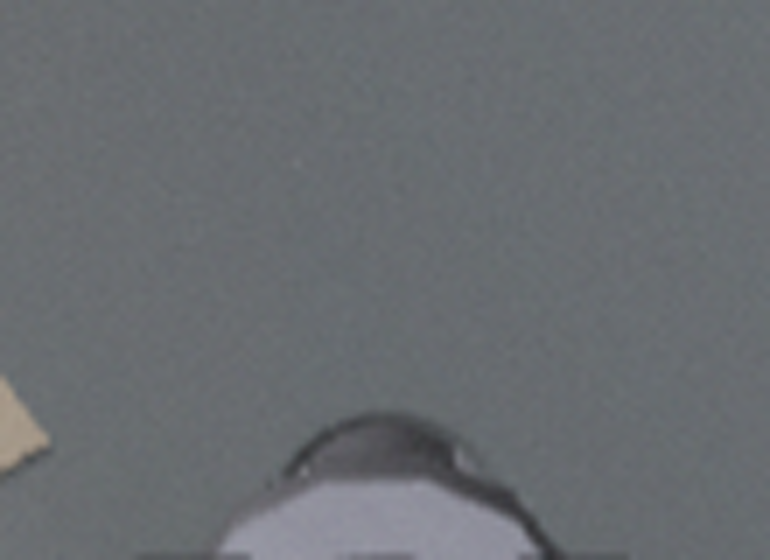

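Foot is ~21 mm in the hole without force; the hole (centre ≈ col 380) and shaft (380) coincide. Go on down.

```bash
python3 -m crank '[[0,0,0,0,0.3,0,-1],[0,0,0,0,0.3,0,-1],[0,0,0,0,0.3,0,-1],[0,0,0,0,0.3,0,-1],[0,0,0,0,0.2,0,-1],[0,0,0,0,0.2,0,-1],[0,0,0,0,0,0,-1],[0,0,0,0,0,0,-1],[0,0,0,0,0,0,-1],[0,0,0,0,0,0,-1]]' 60
```

```text
clock: 17.23
eef_pos: [493.2, 37.1, 44.9]
tcp_rot: [-1.574, 0.003, -0.472]
contact_force: [0.0, 0.6, -0.8]
opening: 0.193
```

```bash
python3 -m crank '[[0,0,0,0,0.1,0,-1],[0,0,0,0,0.05,0,-1],[0,0,0,0,0.05,0,-1],[0,0,0,0,0.05,0,-1],[0,0,0,0,0.05,0,-1],[0,0,0,0,0.05,0,-1],[0,0,0,0,0.05,0,-1],[0,0,0,0,0.05,0,-1],[0,0,0,0,0.05,0,-1],[0,0,0,0,0.05,0,-1]]' 60
```

```text
clock: 18.07
eef_pos: [493.5, 37.1, 43.4]
tcp_rot: [-1.573, 0.002, -0.472]
contact_force: [-2.8, 0.0, 6.0]
opening: 0.193
```

```bash
python3 -m crank '[[0,0,0,0,0.07,0,-1],[0,0,0,0,0.07,0,-1],[0,0,0,0,0.07,0,-1],[0,0,0,0,0.07,0,-1],[0,0,0,0,0.07,0,-1],[0,0,0,0,0.07,0,-1],[0,0,0,0,0.07,0,-1],[0,0,0,0,0.07,0,-1],[0,0,0,0,0.07,0,-1],[0,0,0,0,0.07,0,-1]]' 60;  python3 - <<'E'
from h import *
T=tool();a=cams.grab_frame('wrist');cv2.imwrite('pics/w16.png',a)
a=cams.grab_frame('scene');crop(a,270,170,80,60,10,'pics/s16.png')
for k in range(3):
    s=r.sense();print(s['contact_force'],s['eef_pos'],s['clock']); cams.grab_frame('scene')
E
```

```text
clock: 18.9
eef_pos: [493.5, 37.1, 43.3]
tcp_rot: [-1.573, 0.002, -0.472]
contact_force: [-4.2, -0.5, 10.7]
opening: 0.195
[-3.50478434  0.11182187 10.13914715] [493.48472487  37.14854592  43.34399778] 19.0
[-3.33936908  0.57430985  9.69483878] [493.49276956  37.13980247  43.33169765] 19.05
[-4.38571665 -0.08520937  8.31831514] [493.48413782  37.14471457  43.33361146] 19.1
```

View pics/s16.png

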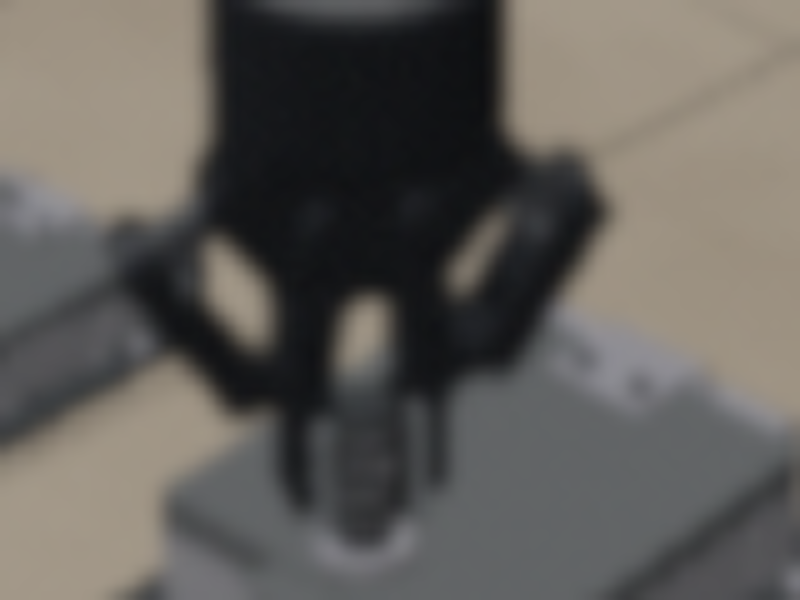

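View pics/w16.png

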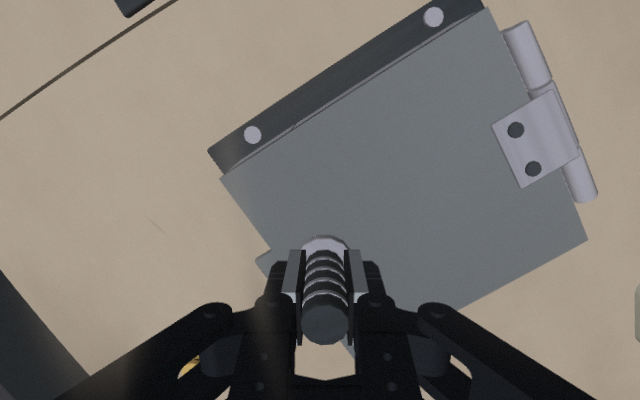

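```bash
python3 - <<'E'
from rig import r,order
print(order.sign_off()); s=r.sense(); print(s['clock'],s['contact_force'],s['eef_pos'],s['opening'])
E
```

```text
the job is handed in; nothing more can be done
None
the job is handed in; nothing more can be done
```

I closed the upper half of the press, took the long pin from the stand and pushed it through both halves, then handed in while still holding and pressing it. The hand-in gives no verdict.

**Last checks, just before handing in:**
- **Depth:** the pin stopped at a TCP height of 43.3 mm. I expected 43.5 mm from the height at which I gripped it in the stand.
- **Fit:** the pictures show the collar flush on the level upper half. The tool is within about 0.003 rad of vertical.
- **Force:** the push read 8 to 10.7 N down across the last readings. There is also a side force of about 4 N at the tool.
- **Grip:** the commanded grip is 60 N, and the fingers stand about 16.5 mm apart on the 18 mm grip.
- **Time:** about 19 s of the 51 s allowed.
- **Bystanders:** I steered clear of all of them and saw none displaced, but did not measure their positions again at the end.

**What disagreed with the text or between cameras:**
- **Fingertips:** the shut fingertips stand about 19 mm behind the TCP, where the text says 11 mm ahead of it. I saw this when they touched the upper half and in the pictures, and took the grip height from it.
- **Camera calibration:** the wrist camera and the two fixed cameras differed by 2 to 4 mm on the pin and the hole. The wrist camera's calibration also shifted by about 1.6 mm between calls. I therefore made the last alignment by comparing shaft and hole directly in close wrist pictures.

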